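Thread the key keeper's C-hook through the dock's eye

TASK

Take the key keeper with the walnut handle to the aluminium dock and thread its curved steel hook through the dock's small upright eye, swinging it along the hook's own arc, until the nose presses firmly but gently on the soft grey stop beyond the eye (a steady push of about 5 N for a moment; never 12 N or more on any part of the dock). Then let go, leaving the keeper standing upright on its foot with the hook still well through the eye. Do not disturb the other things on the shelf.

Things in the scene. Friction and masses are not known exactly. Their poses are not given: they have to be found in the camera images.
- keeper: Loose key keeper, 0.28 kg: round steel foot (44 mm wide, 8 high), upright walnut handle 8 to 92 mm up (16 mm thick along y, 24 along x) and a level half-circle hook of 6 mm bar, mean radius 48 mm, 30 mm up, that leaves the handle, bulges to +y and ends across from it on +x. Origin: centre of the foot's underside, z up. Grip above 45 mm, closing along y: the fingertips then clear the dock.
- nose (a point): Centre of the hook's rounded free end (3 mm radius), (96, 0, 30) mm in the keeper's frame; axes as the keeper's. The bar ends here heading to the keeper's -y.
- bow (a point): Centre of the hook's half circle, (48, 0, 30) mm in the keeper's frame; axes as the keeper's. Turning the keeper clockwise (from above) about this point drives the nose along the hook's own arc.
- dock: Fixed dock on the shelf: L-shaped aluminium base, 6 mm thick (x -20 to 74, y -11 to 19 mm; leg x 44 to 74, y to -78), with an upright eye and a stop, 42 mm high at most. Origin on the shelf under the eye, z up. The nose goes through the eye along +x; the threaded hook's arc centre belongs at (0, -48, 30) mm, and the keeper's foot on the bare shelf at the -y side, beside the base.
- eye (a point): Centre of the eye: a round steel ring standing upright, 14 mm inside diameter, 4 mm wire, 22 mm outside, centre 30 mm above the shelf, its axis along x; axes as the dock's.
- stop: Soft stop on the dock: metal block with a grey round silicone pad, 20 mm wide, 30 mm up, on a spring (about 4 N/mm, 6 mm travel). Origin on the shelf under the middle setting of the pad's face, 65 degrees along the arc past the eye; x points the way the nose moves there. The face is set anywhere from 8 mm before to 8 mm beyond the origin, differs each time and is not measured: feel for it.
- vase: Empty glass bud vase, 95 mm tall, 56 mm wide, loose; origin centre of underside. Leave alone.
- phone: Glossy white phone, 148 x 72 x 8 mm, lying on the round walnut charging pad (100 mm across, 12 mm thick, fixed); origin centre of underside. Leave alone.
- coin_holder: Grey silicone coin bowl, 72 mm across, 22 mm high; origin centre of underside. Leave alone.
- key_ring: Flat steel key ring, 36 mm across, with a brass key lying along its x, 4 mm high; origin at the ring's centre. Leave alone.
- balm: White lip balm tube standing, 20 mm across, 62 mm tall; origin centre of underside. Leave alone.
- wallet: Brown wallet, 95 x 75 x 16 mm, lying flat; origin centre of underside. Leave alone.
Things that resemble listed ones, but are neither listed nor needed, are in the scene too. Of the things that look like the keeper, the middle-sized one is meant.

How it is judged:
By the outcome, as a careful person would: the job done as asked, in the order asked, and still so for the second after the job is handed in, with the robot touching nothing.
It also fails if it takes over 72 s, if anything falls off the work surface, if the arm or the gripper's body presses on something with over 40 N, if the wrist force passes 120 N, or if a joint passes its speed limit or range.

ROBOT

A 6-joint arm with a two-finger parallel gripper is mounted at the origin on the work surface. World frame = base frame: x ahead of the robot, y to its left, z up, the work surface at z = 0. Lengths are in m, angles in rad, forces in N, time in s.
With the tool pointing down it reaches from about 0.35 to 0.975 m from the base axis. Payload 7.1 kg.
Tool frame: the origin (TCP) lies midway between the tips of the shut fingers; the grasp point (between the pads) lies 19 mm behind it; x points along the fingers, z is the direction in which the jaws open and shut, and the axes are right-handed (so a half turn about x gives the same grasp; the last joint's range is limited). The gripper opens to 88 mm and grips with 3 to 60 N. Pads are 20 mm wide; open, the fingers measure 115 mm over their backs; the gripper's body (75 mm by 178 mm) begins 61 mm behind the grasp point.
Start: joints at [-1.275, 0.423, 1.63, -0, 1.089, -0.019], TCP at [0.194, -0.594, 0.223] pointing down, gripper open.
Joint ranges: [-3, 3], [-0.9, 2.11], [0.09, 2.58], [-1.31, 4.45], [0.11, 2.69], [-2.54, 2.54]. Speed limits (rad/s): [2.39, 2.39, 3.01, 3.14, 3.14, 3.14].

INTERFACE

Orientations are given as a unit quaternion [x, y, z, w].
In Python, from station import sense, camera, camera_model, job_done, find_in gives the robot as it stands.
- The arm moves only by the tool drive_tool, never from a script. Its argument "rows" is a list of rows, each a list of 7 numbers: the shift along the world's x, y, z in cm, then the turn, a rotation vector about the world's x, y, z in rad, then the closure in counts, from 0 (fully open) to 255 (shut). A call has exactly 8 rows; each row is the pose to reach, as a shift and turn from the pose commanded when the call began; what a row does not reach only later rows make up. A row lasts 1/12 s, in which the tool goes at most 41.7 mm and 7.16 degrees, less where a joint would pass 70% of its speed; a pose out of reach is approached as far as the arm can. A call with a gripper value outside its range is refused whole. The fingers move at their own pace and stop on an object; "squeeze" is the grip in N (left out, the last holds). Time passes only in rows, so rows that repeat a pose let the fingers close, or fill a call up. It gives the time, the measured TCP pose, the force and the opening at its end, in the units of the state.
- sense(): the state, without advancing time (a new reading comes with each control period).
- camera(name): name is "scene" or "side" or "wrist"; returns (picture, depth): 480x640x3 uint8, red, green, blue; 480x640 float32, m along the optical axis (not along the pixel's ray), 0 where there is no reading.
- camera_model(name): a dict with "vfov" (degrees; the focal length in pixels is half the picture's height over the tangent of half this angle, whatever the lens; pixels are square), "cx", "cy" (the principal point, pixels), "k1" (the pictures are not rectified: a ray, as slopes to the right and down, at radius r is drawn at 1 + k1 r^2 times it, then the intrinsics apply), "rvec" (rotation vector, rad) and "tvec" (3), from world to camera coordinates, as OpenCV has them; the wrist camera has in their place "tool_from_camera" (4x4, takes a point from camera to tool coordinates, whose origin is the TCP and whose axes are the tool frame's). Camera axes: x right, y down, z forward; pixel columns grow to the right and rows downward; lengths in m; the calibration is good to about 2 mm. A picture is of the moment at which its call begins: read the wrist's pose just before it. camera_model takes no time and is no camera call.
- job_done(): hands the job in, once; it reports no verdict.
Trained networks look in the newest picture that a camera, given by its name, has taken for a name from the list of things; names that differ only in an ending like _2 or _b are one class to them, and where a whole thing is asked for, a point or a joint stands for the part that bears it (a point fixed in the world has none). Each returns a list of dicts, best first, with "conf" (0 to 1); they miss things now and then, are a little off and sometimes report something else, mostly with a low value. They report only what shows in the picture. A call takes as long as a camera call. They do not tell look-alikes from the thing itself.
- find_in(camera, thing): "location" ([column, row] in pixels, amid what is visible of it).
The state is a dict: "t": time; "joint_positions": joint angles; "qvel": joint speeds; "effort": joint torques, N m; "tcp_pos": TCP position; "tool_rot": TCP orientation; "ft_force": force on the tool from outside, world axes, zero at the start; "ft_torque": the same for the moment, N m; "gripper_width": finger opening in m.
Only numpy, scipy, OpenCV 4.12 (cv2) and the standard library are available. Lean on these libraries where they do the work, as an engineer would, in place of code of your own. Each camera call takes 0.05 s, during which the arm holds its last target.

## Working session

There is one attempt and no reset: what is moved stays moved. The work goes in short steps, Python scripts to look and compute and a tool call to move; the robot and the scene stay as the last step left them, time stands still between calls to the robot, and variables do not carry over. Pictures are saved under pics/ and viewed, and the job is handed in when it is done.

Besides the shell and the picture viewer there is one more tool, called after ">>>" by a JSON object that holds its "op" and its "data". drive_tool: Moves the arm, as the interface text tells. Its arguments: {"type":"object","properties":{"rows":{"type":"array"},"squeeze":{"type":"number"}},"required":["rows"]}

```bash
ls; mkdir -p pics
cat > h.py <<'E'
import numpy as np, cv2
from scipy.spatial.transform import Rotation as R
from station import sense, camera, camera_model, job_done, find_in
def K(m):
    f=240/np.tan(np.radians(m['vfov'])/2); return f,m['cx'],m['cy'],m['k1']
def pose(name,m,s=None):
    # returns Rwc, twc : world = Rwc@cam+twc
    if name=='wrist':
        T=np.array(m['tool_from_camera']); Rt=R.from_quat(s['tool_rot']).as_matrix()
        return Rt@T[:3,:3], Rt@T[:3,3]+np.array(s['tcp_pos'])
    Rm=cv2.Rodrigues(np.array(m['rvec'],float))[0]; t=np.array(m['tvec'],float).ravel()
    return Rm.T, -Rm.T@t
def rays(m,uv):
    f,cx,cy,k=K(m); uv=np.asarray(uv,float)
    d=(uv-[cx,cy])/f; p=d.copy()
    for _ in range(20):
        p=d/(1+k*(p**2).sum(-1,keepdims=True))
    return np.concatenate([p,np.ones(p.shape[:-1]+(1,))],-1)
def at_depth(name,m,uv,z,s=None):
    Rw,t=pose(name,m,s); return (rays(m,uv)*np.asarray(z)[...,None])@Rw.T+t
def at_height(name,m,uv,h,s=None):
    Rw,t=pose(name,m,s); d=rays(m,uv)@Rw.T; return t+d*((h-t[2])/d[...,2])[...,None]
def proj(name,m,P,s=None):
    Rw,t=pose(name,m,s); c=(np.asarray(P)-t)@Rw; p=c[...,:2]/c[...,2:]
    f,cx,cy,k=K(m); return p*(1+k*(p**2).sum(-1,keepdims=True))*f+[cx,cy]
def snap(name,tag):
    s=sense(); im,d=camera(name); m=camera_model(name)
    cv2.imwrite(f'pics/{tag}.png',im[:,:,::-1]); np.savez(f'pics/{tag}.npz',im=im,d=d,s=np.array(s,dtype=object))
    return im,d,m,s
E
python3 - <<'E'
from h import *
s=sense(); print(s)
for n in ['scene','side']:
    im,d,m,s=snap(n,n+'0'); print(n,pose(n,m)[1],m['k1'])
    for th in ['keeper','dock','stop','eye','nose','vase','phone','coin_holder','key_ring','balm','wallet']:
        for r in find_in(n,th)[:4]:
            u=np.array(r['location']); i=np.clip(u.round().astype(int),0,[639,479]); z=d[i[1],i[0]]
            print(th,round(r['conf'],2),u.round(0),at_depth(n,m,u,z).round(3) if z>0 else None)
E
```

```text
pics
{'t': 0.0, 'joint_positions': array([-1.27501536e+00,  4.23851439e-01,  1.63070584e+00,  1.27225661e-05,
        1.08858763e+00, -1.89864115e-02]), 'qvel': array([ 0.00058827,  0.00047358,  0.00113188,  0.00135946, -0.00011427,
       -0.00018445]), 'effort': array([ 2.33044018e-03, -5.44614816e+01, -2.73660636e+01,  6.44987728e-02,
        2.27881316e-02, -1.25088472e-04]), 'tcp_pos': array([ 0.19336783, -0.59373935,  0.22188886]), 'tool_rot': array([ 0.41578854,  0.57262184, -0.41512055,  0.57175086]), 'ft_force': array([ 0.38223101, -0.09978384,  0.53191259]), 'ft_torque': array([ 0.05293673, -0.01370601, -0.02735701]), 'gripper_width': 0.0875052911918596}
scene [1.13930388 0.15409784 0.79678663] -0.07989482548241861
keeper 0.84 [279. 201.] [ 0.508 -0.184  0.052]
keeper 0.76 [229. 191.] [ 0.516 -0.307  0.046]
keeper 0.74 [385. 306.] [0.675 0.112 0.042]
keeper 0.73 [343. 158.] [ 0.323 -0.097  0.054]
stop 0.74 [382. 307.] [0.68  0.109 0.044]
stop 0.53 [452. 312.] [0.614 0.24  0.001]
stop 0.2 [282. 204.] [ 0.506 -0.178  0.045]
eye 0.86 [405. 310.] [0.648 0.151 0.006]
eye 0.69 [2
[... 613 characters left out ...]
28.] [ 0.321 -0.082  0.072]
keeper 0.6 [351. 159.] [ 0.519 -0.307  0.048]
dock 0.63 [243. 329.] [0.661 0.152 0.007]
stop 0.91 [239. 302.] [0.675 0.116 0.034]
eye 0.77 [245. 328.] [0.659 0.15  0.005]
eye 0.6 [354. 200.] [ 0.499 -0.18   0.037]
nose 0.82 [444. 230.] [ 0.322 -0.081  0.068]
nose 0.79 [352. 200.] [ 0.504 -0.178  0.039]
nose 0.57 [352. 165.] [ 0.515 -0.312  0.029]
vase 0.65 [197. 228.] [ 0.792 -0.029  0.056]
phone 0.98 [230. 189.] [ 0.771 -0.19   0.026]
coin_holder 0.95 [196. 329.] [0.74  0.165 0.008]
coin_holder 0.23 [244. 329.] [0.659 0.152 0.007]
key_ring 0.69 [261. 377.] [0.611 0.237 0.004]
balm 0.64 [338. 340.] [0.496 0.185 0.056]
wallet 0.68 [367. 144.] [ 0.488 -0.414  0.02 ]
```

View pics/scene0.png

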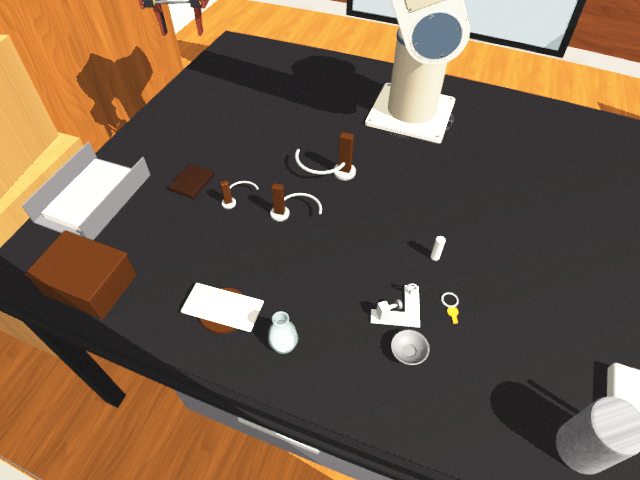

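View pics/side0.png

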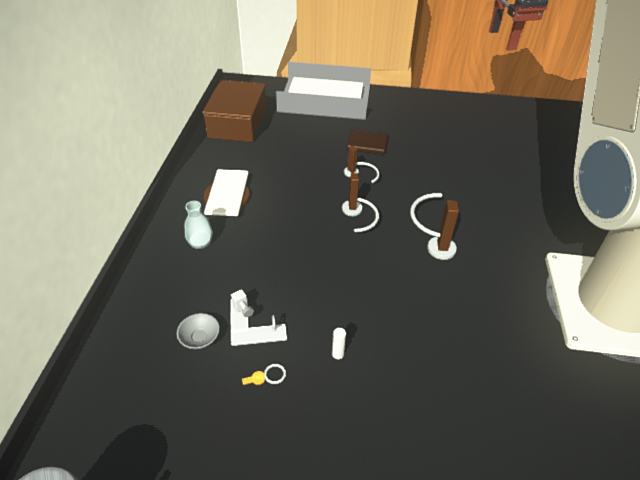

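Run:
```python
import cv2
a=cv2.imread('pics/scene0.png');b=cv2.imread('pics/side0.png')
cv2.imwrite('pics/c1.png',cv2.resize(a[130:250,190:390],None,fx=4,fy=4,interpolation=2))
cv2.imwrite('pics/c2.png',cv2.resize(a[260:360,340:480],None,fx=5,fy=5,interpolation=2))
cv2.imwrite('pics/c3.png',cv2.resize(b[130:260,310:480],None,fx=4,fy=4,interpolation=2))
cv2.imwrite('pics/c4.png',cv2.resize(b[270:370,190:310],None,fx=6,fy=6,interpolation=2))
```

```text
(no output)
```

View pics/c1.png

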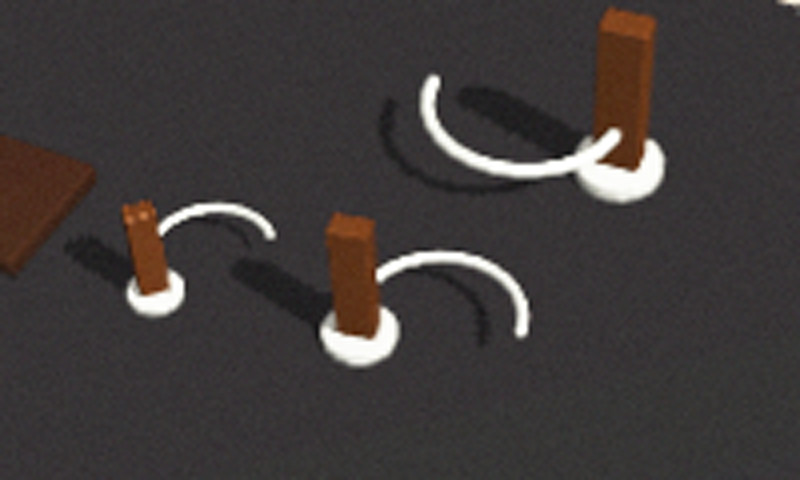

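View pics/c2.png

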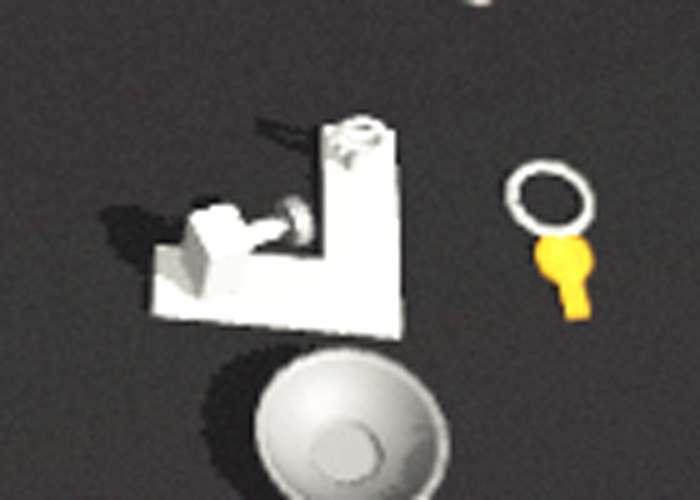

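View pics/c3.png

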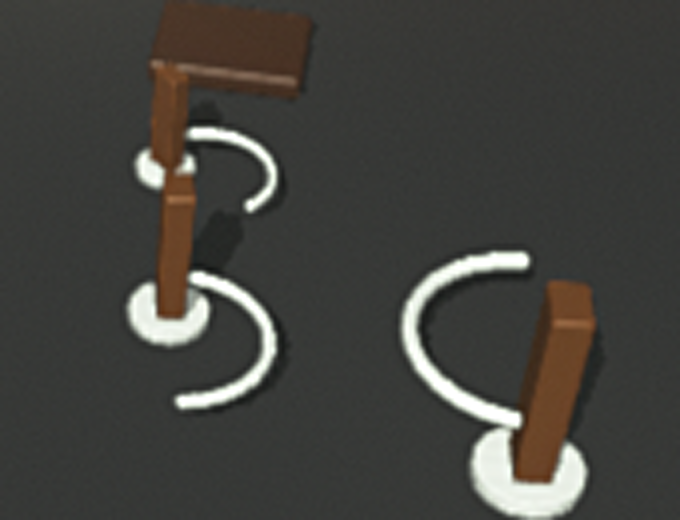

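View pics/c4.png

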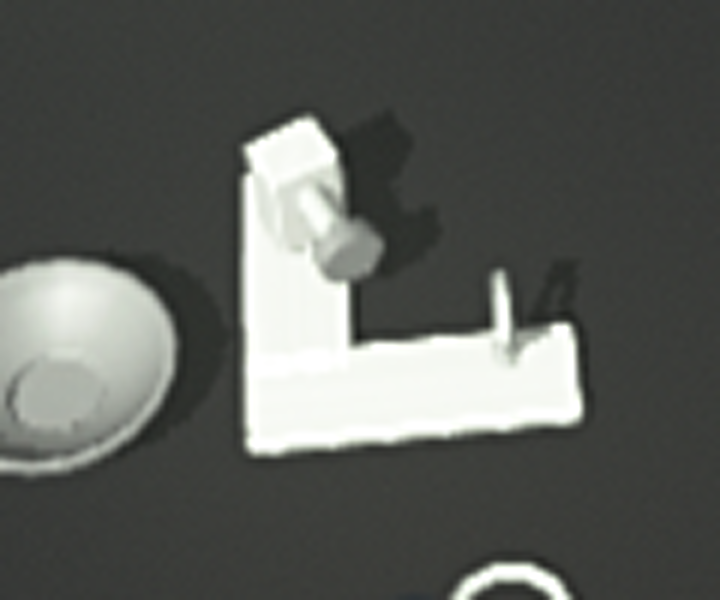

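The middle-sized keeper is the one at scene (279,205) and side (352,205). Its nose is at scene (320,213) and side (355,230). The dock is at scene (400,307) and side (255,325), with the leg toward −y. I'll triangulate these next.

Run:
```python
from h import *
M={n:camera_model(n) for n in ['scene','side','wrist']}
print(M['wrist'])
def a(n,u,h): print(n,u,h,at_height(n,M[n],np.array(u,float),h).round(4))
def c(n,p):
    o={'c1':('scene',190,130,4),'c2':('scene',340,260,5),'c3':('side',310,130,4),'c4':('side',190,270,6)}[n]
    return o[0],[(p[0]+.5)/o[3]+o[1]-.5,(p[1]+.5)/o[3]+o[2]-.5]
print('nose');a(*c('c1',(520,333)),.03);a(*c('c3',(180,402)),.03)
print('handletop');a(*c('c1',(350,228)),.092);a(*c('c3',(178,187)),.092)
print('foot');a(*c('c1',(360,330)),.008);a(*c('c3',(169,312)),.008)
print('base corners'); 
for p in [(155,315),(402,338),(395,130),(322,128)]: a(*c('c2',p),.006 if p[1]<200 else .003)
print()
for p in [(250,453),(581,420),(572,324),(350,345)]: a(*c('c4',p),.006 if p[1]<400 else .003)
print('eye top');a(*c('c4',(499,272)),.041);a(*c('c2',(360,118)),.041)
s=sense();print(R.from_quat(s['tool_rot']).as_matrix().round(3))
```

```text
{'vfov': 66.41390103372805, 'cx': 312.97443242577265, 'cy': 244.34104207442144, 'k1': -0.031801461552391656, 'tool_from_camera': array([[ 5.51876556e-04, -2.77166780e-01,  9.60821665e-01,
        -1.62398567e-01],
       [ 6.40234737e-04, -9.60821516e-01, -2.77167105e-01,
         7.56355049e-02],
       [ 9.99999643e-01,  7.68113433e-04, -3.52803069e-04,
        -6.04746095e-04],
       [ 0.00000000e+00,  0.00000000e+00,  0.00000000e+00,
         1.00000000e+00]])}
nose
scene [319.625, 212.875] 0.03 [ 0.4889 -0.0926  0.03  ]
side [354.625, 230.125] 0.03 [ 0.4911 -0.0958  0.03  ]
handletop
scene [277.125, 186.625] 0.092 [ 0.5033 -0.1866  0.092 ]
side [354.125, 176.375] 0.092 [ 0.504  -0.1891  0.092 ]
foot
scene [279.625, 212.125] 0.008 [ 0.5019 -0.1869  0.008 ]
side [351.875, 207.625] 0.008 [ 0.5034 -0.1871  0.008 ]
base corners
scene [370.6, 322.6] 0.003 [0.698  0.0949 0.003 ]
scene [420.0, 327.2] 0.003 [0.673  0.1876 0.003 ]
scene [418.6, 285.6] 0.006 [0.5819 0.162  0.006 ]
scene [404.0, 285.2] 0.006 [0.5919 0.1336 0.006 ]

side [231.25, 345.0833333333333] 0.003 [0.6742 0.1845 0.003 ]
side [286.4166666666667, 339.5833333333333] 0.003 [0.5842 0.1604 0.003 ]
side [284.9166666666667, 323.5833333333333] 0.006 [0.5921 0.1304 0.006 ]
side [247.91666666666666, 327.0833333333333] 0.006 [0.6541 0.1468 0.006 ]
eye top
side [272.75, 314.9166666666667] 0.041 [0.61   0.1404 0.041 ]
scene [411.6, 283.2] 0.041 [0.6061 0.1474 0.041 ]
[[-0.     0.951  0.31 ]
 [-0.     0.31  -0.951]
 [-1.    -0.     0.   ]]
```

>>> {"op": "drive_tool", "data": {"rows": [[2,2.5,0,0,0,0.1,40],[5.5,7,0,0,0,0.22,80],[9,11,0,0,0,0.34,110],[12.5,15,0,0,0,0.46,110],[16,19,0,0,0,0.58,110],[19,23,0,0,0,0.7,110],[22,27,0,0,0,0.8,110],[24,30,0,0,0,0.9,110]], "squeeze": 25}}

```text
t: 1.87
tcp_pos: [0.3986, -0.3415, 0.2229]
tool_rot: [0.123, 0.696, -0.124, 0.696]
ft_force: [0.4, -0.2, -0.3]
gripper_width: 0.0501
```

>>> {"op": "drive_tool", "data": {"rows": [[2,2.5,0,0,0,0.1,110],[4,5.5,-0.5,0,0,0.2,110],[5.5,8,-1,0,0,0.3,110],[6.5,9.8,-1.5,0,0,0.4,110],[7,10.6,-2,0,0,0.48,110],[7,10.6,-2.3,0,0,0.5,110],[7,10.6,-2.3,0,0,0.5,110],[7,10.6,-2.3,0,0,0.5,110]]}}

```text
t: 2.53
tcp_pos: [0.4672, -0.2376, 0.1997]
tool_rot: [-0.05, 0.705, 0.05, 0.705]
ft_force: [0.1, 0.5, 0.6]
gripper_width: 0.0499
```

Run:
```python
from h import *
im,d,m,s=snap('wrist','w1'); print(s['t'],s['tcp_pos'],R.from_quat(s['tool_rot']).as_matrix().round(3),s['joint_positions'],s['gripper_width'],s['ft_force'])
for th in ['keeper','nose']:
  for r in find_in('wrist',th): print(th,r['conf'],r['location'],at_height('wrist',m,np.array(r['location']),.03,s))
```

```text
2.5333 [ 0.46716545 -0.23757208  0.19968225] [[-0.    -0.141  0.99 ]
 [-0.     0.99   0.141]
 [-1.    -0.    -0.   ]] [-4.93033441e-01  3.06147030e-01  1.87092994e+00 -2.67258734e-04
  9.64705035e-01 -6.34447849e-01] 0.04985928383300313 [0.0724805  0.53694699 0.57632744]
keeper 0.93 [161.4, 37.5] [ 0.32103008 -0.09906428  0.03      ]
keeper 0.74 [349.1, 168.3] [ 0.49131143 -0.18223111  0.03      ]
keeper 0.64 [346.4, 303.6] [ 0.51085093 -0.31232384  0.03      ]
keeper 0.44 [302.1, 409.0] [ 0.48420093 -0.44334539  0.03      ]
nose 0.97 [345.1, 303.0] [ 0.5094681  -0.31186469  0.03      ]
nose 0.91 [350.8, 165.7] [ 0.49242724 -0.17976961  0.03      ]
nose 0.85 [161.6, 37.8] [ 0.3212047  -0.09926906  0.03      ]
```

View pics/w1.png

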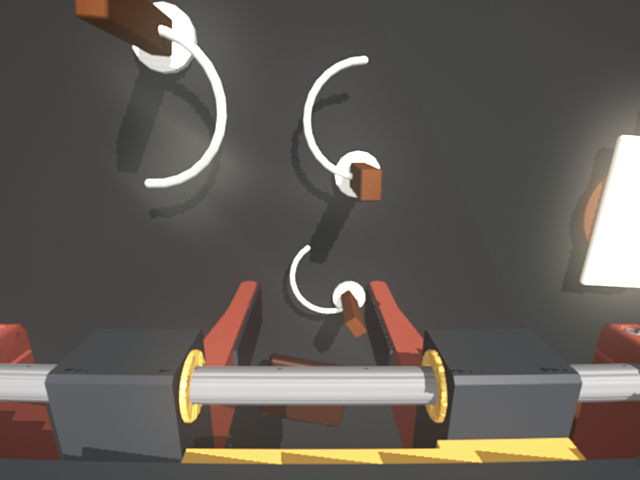

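The wrist view shows the middle keeper at (358,175), its nose at (366,60), and the small and big look-alikes clear of it. I'll zoom in to measure.

Run:
```python
import cv2
a=cv2.imread('pics/w1.png')
cv2.imwrite('pics/c5.png',cv2.resize(a[45:215,290:400],None,fx=5,fy=5,interpolation=2)[:,:][0:850]); 
cv2.imwrite('pics/c5.png',cv2.resize(a[45:215,290:400],None,fx=3.5,fy=3.5,interpolation=2))
```

```text
(no output)
```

View pics/c5.png

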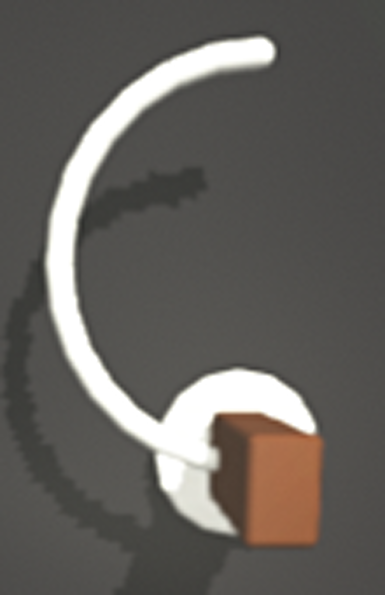

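```bash
cat >> h.py <<'E'
from scipy.optimize import least_squares
def fit_keeper(name,m,s,obs,x0):
    """obs: list of (model xyz mm, uv)"""
    P=np.array([o[0] for o in obs])/1000.; U=np.array([o[1] for o in obs],float)
    def f(x):
        c,sn=np.cos(x[2]),np.sin(x[2]); W=np.c_[x[0]+c*P[:,0]-sn*P[:,1],x[1]+sn*P[:,0]+c*P[:,1],P[:,2]]
        return (proj(name,m,W,s)-U).ravel()
    r=least_squares(f,x0,loss='soft_l1'); return r.x,r.fun.reshape(-1,2)
E
python3 - <<'E'
from h import *
s=np.load('pics/w1.npz',allow_pickle=True)['s'].item(); m=camera_model('wrist')
q=lambda p:[(p[0]+.5)/3.5+290-.5,(p[1]+.5)/3.5+45-.5]
obs=[((12,8,92),q((250,434))),((12,-8,92),q((322,437))),((-12,-8,92),q((320,547))),((-12,8,92),q((247,545))),((96,0,30),q((263,52)))]
x,f=fit_keeper('wrist',m,s,obs,[.503,-.188,1.7]); print(x,np.degrees(x[2]),f.round(1))
# dock in side/scene fit
E
```

```text
[ 0.50267823 -0.18792173  1.70991168] 97.97072285182418 [[-0.2 -0.4]
 [ 1.2 -1.2]
 [ 0.   0.3]
 [-0.6  0.7]
 [-0.1  0.4]]
```

>>> {"op": "drive_tool", "data": {"rows": [[1.2,1.7,0,0,0,0,110],[2.4,3.4,-1,0,0,0,110],[3.55,5,-3,0,0,0,110],[3.55,5,-6,0,0,0,110],[3.55,5,-9,0,0,0,110],[3.55,5,-12,0,0,0,110],[3.55,5,-14,0,0,0,110],[3.55,5,-15,0,0,0,110]]}}

```text
t: 3.35
tcp_pos: [0.5014, -0.1871, 0.0473]
tool_rot: [-0.05, 0.706, 0.051, 0.704]
ft_force: [0.9, 0.3, 0.3]
gripper_width: 0.0499
```

>>> {"op": "drive_tool", "data": {"rows": [[0,0,0,0,0,0,150],[0,0,0,0,0,0,180],[0,0,0,0,0,0,195],[0,0,0,0,0,0,215],[0,0,0,0,0,0,255],[0,0,0,0,0,0,255],[0,0,0,0,0,0,255],[0,0,0,0,0,0,255]], "squeeze": 30}}

```text
t: 4.02
tcp_pos: [0.5035, -0.1873, 0.0507]
tool_rot: [-0.051, 0.705, 0.051, 0.706]
ft_force: [-1.8, -0.9, 7.5]
gripper_width: 0.0159
```

Run:
```python
from h import *
im,d,m,s=snap('wrist','w2'); print(s['t'],s['tcp_pos'],s['gripper_width'],s['ft_force'])
```

```text
4.0167 [ 0.50348378 -0.18731786  0.0506587 ] 0.015855409875471935 [-1.77723969 -0.9384012   7.48499048]
```

View pics/w2.png

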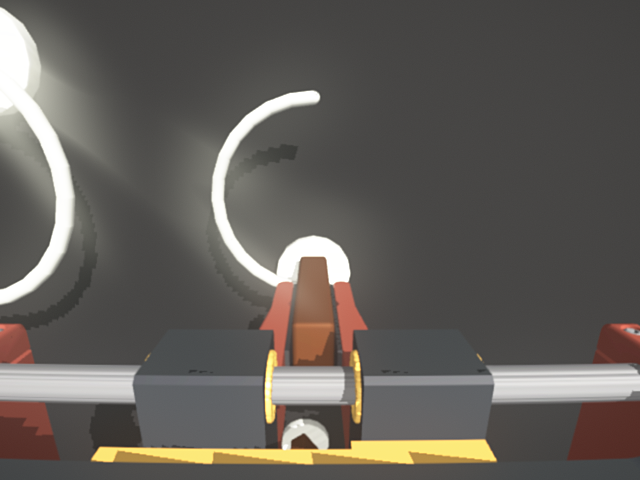

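Grip is good at 15.9 mm opening. I'll lift and carry it to a hover near the dock.

>>> {"op": "drive_tool", "data": {"rows": [[0,0,1.5,0,0,0,255],[0,0,3.5,0,0,0,255],[0.5,1,6,0,0,0.05,255],[2,3.5,8,0,0,0.1,255],[3.8,6.5,9,0,0,0.16,255],[5.6,9.5,9,0,0,0.22,255],[7.4,12.5,9,0,0,0.28,255],[9.2,15.5,9,0,0,0.34,255]]}}

```text
t: 4.73
tcp_pos: [0.5954, -0.0305, 0.14]
tool_rot: [-0.17, 0.686, 0.17, 0.686]
ft_force: [-0.7, -1.0, -3.3]
gripper_width: 0.0157
```

>>> {"op": "drive_tool", "data": {"rows": [[1.8,3,0,0,0,0.06,255],[3.4,5.7,0,0,0,0.12,255],[4.6,7.7,0,0,0,0.17,255],[5.3,8.8,0,0,0,0.2,255],[5.6,9.3,0,0,0,0.22,255],[5.6,9.3,0,0,0,0.224,255],[5.6,9.3,0,0,0,0.224,255],[5.6,9.3,0,0,0,0.224,255]]}}

```text
t: 5.4
tcp_pos: [0.6501, 0.0596, 0.1394]
tool_rot: [-0.244, 0.664, 0.245, 0.663]
ft_force: [-0.0, -0.6, -2.7]
gripper_width: 0.0158
```

Run:
```python
from h import *
im,d,m,s=snap('wrist','w3'); print(s['t'],s['tcp_pos'],R.from_quat(s['tool_rot']).as_matrix().round(3),s['joint_positions'].round(2),s['gripper_width'],s['ft_force'])
for th in ['eye','stop','nose','dock']:
  for r in find_in('wrist',th)[:2]: print(th,r['conf'],r['location'])
snap('side','s3');snap('scene','sc3')
```

```text
5.4 [0.65007819 0.05959668 0.13944975] [[-0.001 -0.649  0.761]
 [-0.     0.761  0.649]
 [-1.     0.    -0.001]] [ 0.07  0.56  1.62 -0.    0.96 -0.63] 0.015777157634456637 [-0.02603579 -0.57104275 -2.74864146]
eye 0.98 [383.3, 144.4]
nose 0.67 [303.6, 264.2]
dock 0.7 [382.1, 144.3]
```

View pics/w3.png

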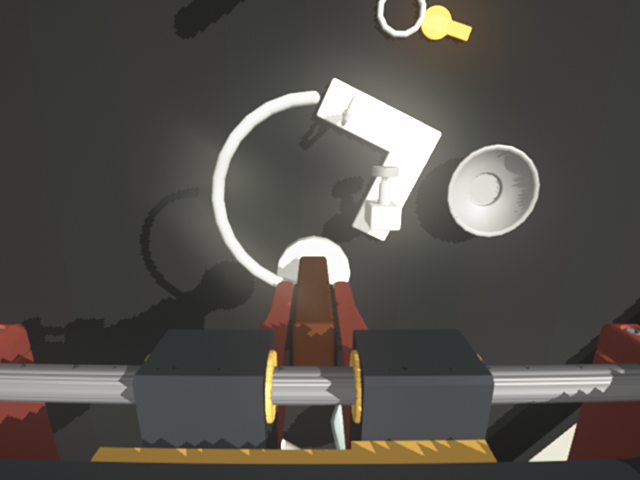

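View pics/s3.png

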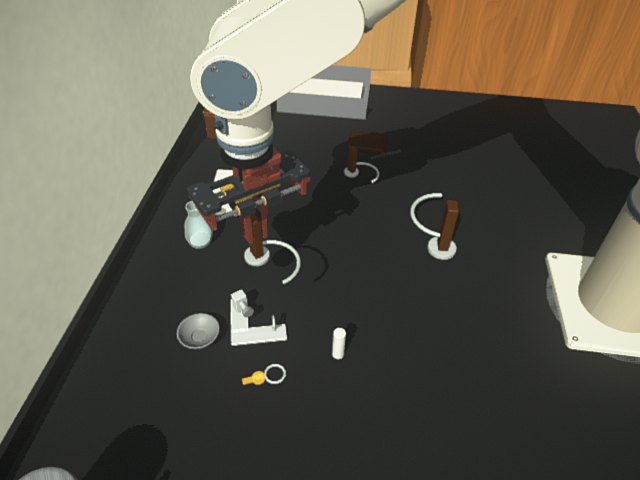

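The wrist view shows the dock clearly: the eye is near (347,110), the pad face near (385,170) and the base corners are visible. The keeper's nose is at (316,97), unchanged since the grip.

Run:
```python
import cv2
a=cv2.imread('pics/w3.png')
cv2.imwrite('pics/c6.png',cv2.resize(a[70:250,280:450],None,fx=3.3,fy=3.3,interpolation=2))
```

```text
(no output)
```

View pics/c6.png

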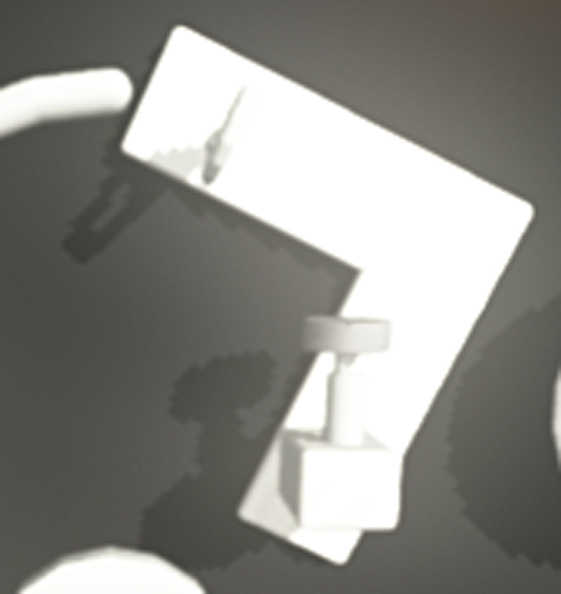

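```bash
python3 - <<'E'
from h import *
s=np.load('pics/w3.npz',allow_pickle=True)['s'].item(); m=camera_model('wrist')
q=lambda p:np.array([(p[0]+.5)/3.3+280-.5,(p[1]+.5)/3.3+70-.5])
obs=[((-20,19,6),q((178,26))),((74,19,6),q((534,207))),((-20,-11,6),q((121,149))),((44,-11,6),q((359,269))),((44,-78,6),q((239,514))),((74,-78,6),q((346,566)))]
x,f=fit_keeper('wrist',m,s,obs,[.608,.144,.27]); print('dock',x,np.degrees(x[2]),f.round(1))
c,sn=np.cos(x[2]),np.sin(x[2]); 
W=lambda p:np.array([x[0]+(c*p[0]-sn*p[1])/1e3,x[1]+(sn*p[0]+c*p[1])/1e3,p[2]/1e3])
iq=lambda uv:((uv-[280,70]+.5)*3.3-.5).round(0)
for p in [(0,11,30),(0,-11,30),(0,0,41),(0,0,19)]: print('eye',p,iq(proj('wrist',m,W(p),s)))
th=np.radians(65);o=np.array([48*np.sin(th),-48+48*np.cos(th)]);ax=np.array([np.cos(th),-np.sin(th)]);ay=np.array([np.sin(th),np.cos(th)])
for d in (-8,-4,0,4,8):
  print('pad',d,[iq(proj('wrist',m,W((*(o+ax*d+ay*k),30+z)),s)) for k,z in ((-10,0),(10,0),(0,10))])
# keeper
for tag in ['w2','w3']:
  s2=np.load(f'pics/{tag}.npz',allow_pickle=True)['s'].item()
  kz=s2['tcp_pos'][2]-.0507
  n=at_height('wrist',m,np.array([316.,97.]),.03+kz,s2); Rt=R.from_quat(s2['tool_rot']).as_matrix()
  print(tag,n, (Rt.T@(n-s2['tcp_pos'])).round(4))
E
python3 - <<'E'
import cv2,numpy as np
a=cv2.imread('pics/w2.png');b=cv2.imread('pics/w3.png')
o=np.hstack([cv2.resize(i[80:290,200:360],None,fx=2.5,fy=2.5,interpolation=2) for i in (a,b)]);cv2.imwrite('pics/c7.png',o)
E
```

```text
dock [0.60672075 0.14891258 0.27319244] 15.652774073776726 [[-0.6 -0.8]
 [ 0.6 -0.3]
 [-0.3  0.2]
 [ 1.5  0. ]
 [-0.1  1.2]
 [-0.6  0.1]]
eye (0, 11, 30) [251.  85.]
eye (0, -11, 30) [206. 184.]
eye (0, 0, 41) [233. 131.]
eye (0, 0, 19) [224. 139.]
pad -8 [array([305., 305.]), array([396., 305.]), array([359., 308.])]
pad -4 [array([304., 323.]), array([395., 323.]), array([358., 327.])]
pad 0 [array([304., 342.]), array([393., 342.]), array([357., 346.])]
pad 4 [array([303., 360.]), array([392., 360.]), array([356., 365.])]
pad 8 [array([302., 378.]), array([391., 378.]), array([355., 383.])]
w2 [ 0.49106246 -0.0923821   0.0299587 ] [0.0206 0.0958 0.0013]
w3 [0.58891725 0.13330894 0.11874975] [0.0207 0.0958 0.0013]
```

View pics/c7.png

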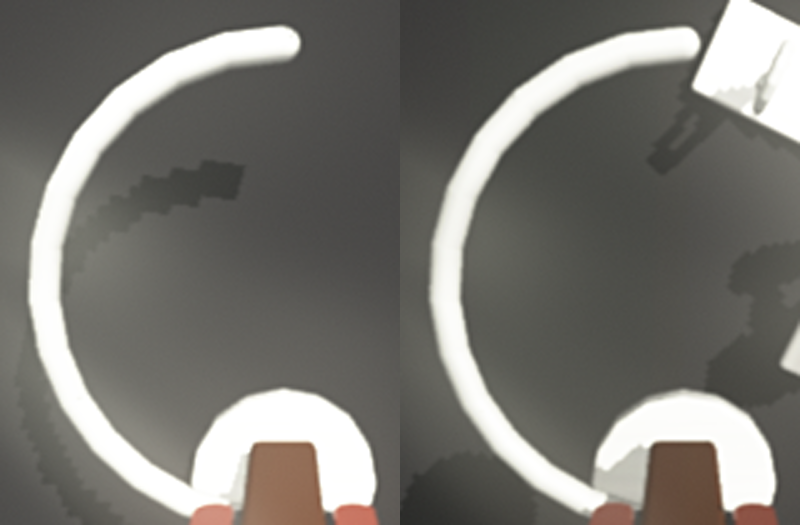

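>>> {"op": "drive_tool", "data": {"rows": [[0.1,0.7,0,0,0,0.003,255],[0.1,0.7,-1.5,0,0,0.003,255],[0.1,0.7,-3.5,0,0,0.003,255],[0.1,0.7,-5.5,0,0,0.003,255],[0.1,0.7,-7,0,0,0.003,255],[0.1,0.7,-7.5,0,0,0.003,255],[0.1,0.7,-7.5,0,0,0.003,255],[0.1,0.7,-7.5,0,0,0.003,255]]}}

```text
t: 6.42
tcp_pos: [0.6523, 0.0683, 0.065]
tool_rot: [-0.246, 0.663, 0.246, 0.663]
ft_force: [-0.4, 0.4, -3.1]
gripper_width: 0.016
```

Run:
```python
from h import *
im,d,m,s=snap('wrist','w4'); Rt=R.from_quat(s['tool_rot']).as_matrix(); print(s['t'],s['tcp_pos'],np.degrees(np.arctan2(Rt[1,1],Rt[0,1])),s['ft_force'])
cv2.imwrite('pics/c8.png',cv2.resize(im[50:300,190:460,::-1],None,fx=2.2,fy=2.2,interpolation=2))
```

```text
6.4167 [0.65231469 0.06828358 0.06500947] 130.74828248185167 [-0.36468258  0.42687652 -3.13529212]
```

View pics/c8.png

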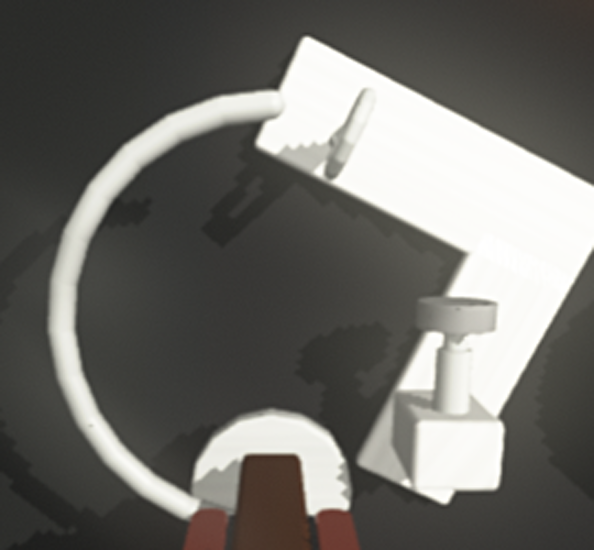

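```bash
cat > rel.py <<'E'
from h import *
def rel(tag,scale,off,dockobs,nose,kz0=.0507):
    s=np.load(f'pics/{tag}.npz',allow_pickle=True)['s'].item(); m=camera_model('wrist')
    q=lambda p:np.array([(p[0]+.5)/scale+off[0]-.5,(p[1]+.5)/scale+off[1]-.5])
    x,f=fit_keeper('wrist',m,s,[(a,q(b)) for a,b in dockobs],[.607,.148,.27]); print('dock',x.round(4),np.degrees(x[2]).round(2),f.round(1).tolist())
    n=at_height('wrist',m,q(nose),s['tcp_pos'][2]-kz0+.03,s); Rt=R.from_quat(s['tool_rot']).as_matrix()
    yaw=np.arctan2(Rt[1,1],Rt[0,1])
    print('nose tool',(Rt.T@(n-s['tcp_pos'])).round(4))
    D=R.from_euler('z',-x[2]).as_matrix(); E=np.array([x[0],x[1],0])
    print('nose in dock mm',(D@(n-E)*1e3).round(1))
    bow=s['tcp_pos'].copy();bow[:2]+=.048*np.array([np.cos(yaw),np.sin(yaw)])
    print('bow in dock mm',(D@(bow-E)*1e3).round(1),'theta',(np.degrees(x[2]-yaw)+90).round(2))
    for p in [(0,11,30),(0,-11,30),(0,0,41)]:
        w=E+D.T@np.array(p)/1e3; print('eye',p,((proj('wrist',m,w,s)-off+.5)*scale-.5).round(0))
E
python3 - <<'E'
from rel import *
rel('w4',2.2,np.array([190,50]),[((-20,19,6),(305,37)),((-20,-11,6),(255,147)),((44,-11,6),(468,250)),((44,-78,6),(357,464)),((74,-78,6),(445,503))],(272,103))
s=sense();print(s['t'],s['tcp_pos'],s['ft_force'])
E
```

```text
dock [0.6067 0.1492 0.2709] 15.52 [[-0.4, -2.2], [-0.5, -0.9], [0.5, 1.0], [-0.2, 0.6], [1.1, 1.5]]
nose tool [0.0207 0.096  0.0001]
nose in dock mm [-18.5  -3.3  44.3]
bow in dock mm [  1.9 -46.7  65. ] theta -25.23
eye (0, 11, 30) [372.  87.]
eye (0, -11, 30) [329. 177.]
eye (0, 0, 41) [355. 129.]
6.4667 [0.65274151 0.06822349 0.0656057 ] [ 0.53425993 -0.23801058 -2.49726634]
```

>>> {"op": "drive_tool", "data": {"rows": [[-0.15,-0.18,-0.2,0,0,0,255],[-0.15,-0.18,-0.5,0,0,0,255],[-0.15,-0.18,-0.8,0,0,0,255],[-0.15,-0.18,-1.1,0,0,0,255],[-0.15,-0.18,-1.3,0,0,0,255],[-0.15,-0.18,-1.3,0,0,0,255],[-0.15,-0.18,-1.3,0,0,0,255],[-0.15,-0.18,-1.3,0,0,0,255]]}}

```text
t: 7.13
tcp_pos: [0.6505, 0.0662, 0.0517]
tool_rot: [-0.246, 0.663, 0.246, 0.663]
ft_force: [-0.3, 0.1, -2.9]
gripper_width: 0.0155
```

Run:
```python
from h import *
im,d,m,s=snap('wrist','w5'); Rt=R.from_quat(s['tool_rot']).as_matrix(); 
P=[s['tcp_pos']]
cv2.imwrite('pics/c9.png',cv2.resize(im[50:300,190:460,::-1],None,fx=2.2,fy=2.2,interpolation=2))
camera('wrist'); P.append(sense()['tcp_pos']); print(P)
def bd(t,yaw):
    b=t[:2]+.048*np.array([np.cos(yaw),np.sin(yaw)])-[.6067,.1491]; a=np.radians(15.6)
    return (np.array([[np.cos(a),np.sin(a)],[-np.sin(a),np.cos(a)]])@b*1e3).round(2)
yaw=np.arctan2(Rt[1,1],Rt[0,1]);print(np.degrees(yaw),[bd(p,yaw) for p in P],s['ft_force'],s['t'])
```

```text
[array([0.65054474, 0.06615618, 0.05169381]), array([0.65060585, 0.06616729, 0.0518006 ])]
130.73557498565506 [array([ -0.46, -48.22]), array([ -0.4 , -48.23])] [-0.32600108  0.1207247  -2.90652553] 7.1333
```

View pics/c9.png

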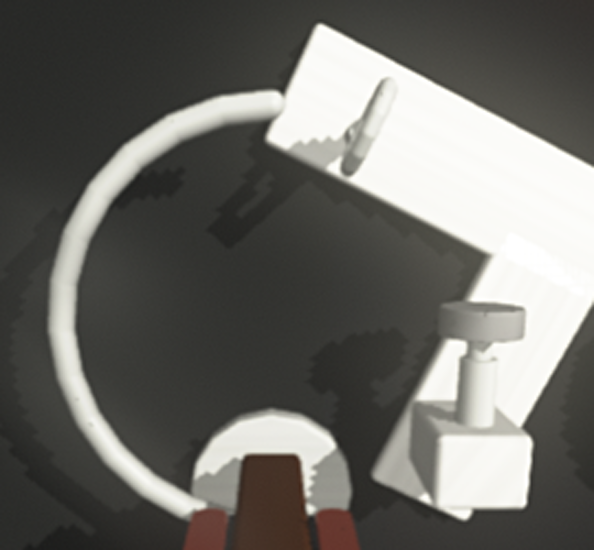

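Run:
```python
from rel import *
rel('w5',2.2,np.array([190,50]),[((-20,19,6),(319,24)),((-20,-11,6),(266,141)),((44,-11,6),(492,252)),((44,-78,6),(374,476)),((74,-78,6),(466,520))],(271,103))
s=np.load('pics/w5.npz',allow_pickle=True)['s'].item(); m=camera_model('wrist')
for p in [(389,81),(349,173)]: print(at_height('wrist',m,(np.array(p)+.5)/2.2+[190,50]-.5,.03,s))
```

```text
dock [0.6067 0.1494 0.2731] 15.65 [[-0.3, -2.4], [-0.6, -0.6], [0.6, 0.5], [-0.4, 1.3], [1.3, 0.9]]
nose tool [ 0.0207  0.096  -0.0001]
nose in dock mm [-21.1  -5.1  31. ]
bow in dock mm [ -0.6 -48.5  51.7] theta -25.09
eye (0, 11, 30) [393.  76.]
eye (0, -11, 30) [347. 173.]
eye (0, 0, 41) [376. 121.]
[0.60385142 0.15861474 0.03      ]
[0.61003867 0.13911305 0.03      ]
```

```bash
cat > arc.py <<'E'
import sys,numpy as np
y0,step,cx,cy=map(float,sys.argv[1:5])
for i in range(1,9):
    d=np.radians(step*i); a=np.radians(y0); k=min(1,i/4)
    print([round(v,2) for v in (-4.8*(np.cos(a-d)-np.cos(a))+cx*k,-4.8*(np.sin(a-d)-np.sin(a))+cy*k)],round(-d,4))
E
python3 arc.py 130.7 5 0.05 0.03
```

```text
[np.float64(-0.32), np.float64(-0.25)] -0.0873
[np.float64(-0.65), np.float64(-0.47)] -0.1745
[np.float64(-1.01), np.float64(-0.66)] -0.2618
[np.float64(-1.38), np.float64(-0.82)] -0.3491
[np.float64(-1.78), np.float64(-0.95)] -0.4363
[np.float64(-2.19), np.float64(-1.05)] -0.5236
[np.float64(-2.6), np.float64(-1.11)] -0.6109
[np.float64(-3.02), np.float64(-1.13)] -0.6981
```

>>> {"op": "drive_tool", "data": {"rows": [[-0.18,-0.14,0,0,0,-0.05,255],[-0.4,-0.3,0,0,0,-0.11,255],[-0.65,-0.47,0,0,0,-0.1745,255],[-1.01,-0.66,0,0,0,-0.2618,255],[-1.2,-0.74,0,0,0,-0.305,255],[-1.2,-0.74,0,0,0,-0.305,255],[-1.2,-0.74,0,0,0,-0.305,255],[-1.2,-0.74,0,0,0,-0.305,255]]}}

```text
t: 7.9
tcp_pos: [0.6388, 0.0588, 0.0518]
tool_rot: [-0.143, 0.692, 0.143, 0.693]
ft_force: [-0.4, -0.3, -2.5]
gripper_width: 0.0157
```

```bash
cat > st.py <<'E'
from h import *
import sys
def bd(t,yaw):
    b=t[:2]+.048*np.array([np.cos(yaw),np.sin(yaw)])-[.6068,.1490]; a=np.radians(15.6)
    return (np.array([[np.cos(a),np.sin(a)],[-np.sin(a),np.cos(a)]])@b*1e3).round(2)
def st(tag=None,n='wrist',box=(50,300,190,460),sc=2.2):
    if tag:
        im,d,m,s=snap(n,tag); cv2.imwrite(f'pics/{tag}c.png',cv2.resize(im[box[0]:box[1],box[2]:box[3],::-1],None,fx=sc,fy=sc,interpolation=2))
    else: s=sense()
    Rt=R.from_quat(s['tool_rot']).as_matrix(); yaw=np.arctan2(Rt[1,1],Rt[0,1])
    f=s['ft_force']; a=np.radians(15.6); fd=(np.array([[np.cos(a),np.sin(a)],[-np.sin(a),np.cos(a)]])@f[:2])
    print('t',s['t'],'z',s['tcp_pos'][2].round(4),'yaw',np.degrees(yaw).round(2),'theta',(105.6-np.degrees(yaw)).round(2),'bow',bd(s['tcp_pos'],yaw),'fdock',fd.round(2),'fz',f[2].round(2),'torque',s['ft_torque'].round(3))
E
python3 -c "
from st import *
st('w6')"
```

```text
t 7.9 z 0.0518 yaw 113.34 theta -7.74 bow [  0.06 -47.9 ] fdock [-0.48 -0.18] fz -2.48 torque [-0.067 -0.148  0.014]
```

View pics/w6c.png

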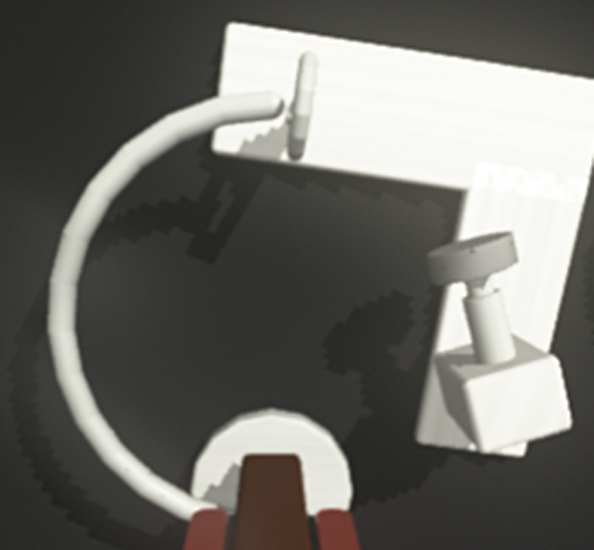

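The nose at (275,103) is aligned with the middle of the eye, which spans rows 55–157. I'll continue along the arc.

```bash
python3 arc.py 113.3 5 0 0 | sed 's/np.float64//g'
```

```text
[(-0.39), (-0.15)] -0.0873
[(-0.79), (-0.26)] -0.1745
[(-1.21), (-0.34)] -0.2618
[(-1.62), (-0.38)] -0.3491
[(-2.04), (-0.39)] -0.4363
[(-2.46), (-0.36)] -0.5236
[(-2.87), (-0.29)] -0.6109
[(-3.28), (-0.19)] -0.6981
```

>>> {"op": "drive_tool", "data": {"rows": [[-0.2,-0.08,0,0,0,-0.045,255],[-0.39,-0.15,0,0,0,-0.0873,255],[-0.59,-0.21,0,0,0,-0.131,255],[-0.79,-0.26,0,0,0,-0.1745,255],[-1.0,-0.3,0,0,0,-0.218,255],[-1.21,-0.34,0,0,0,-0.2618,255],[-1.42,-0.36,0,0,0,-0.305,255],[-1.62,-0.38,0,0,0,-0.3491,255]]}}

```text
t: 8.62
tcp_pos: [0.6224, 0.055, 0.0517]
tool_rot: [-0.02, 0.707, 0.02, 0.707]
ft_force: [0.0, 0.2, -2.9]
gripper_width: 0.0157
```

```bash
python3 -c "
from st import *
st('w7')"; python3 arc.py 93.3 5 0 0 | sed 's/np.float64//g'
```

```text
t 8.6167 z 0.0517 yaw 93.2 theta 12.4 bow [ 2.00e-02 -4.78e+01] fdock [0.08 0.19] fz -2.86 torque [-0.109 -0.06  -0.035]
[(-0.42), (-0.01)] -0.0873
[(-0.84), (0.02)] -0.1745
[(-1.25), (0.09)] -0.2618
[(-1.66), (0.19)] -0.3491
[(-2.05), (0.33)] -0.4363
[(-2.43), (0.5)] -0.5236
[(-2.8), (0.71)] -0.6109
[(-3.14), (0.94)] -0.6981
```

View pics/w7c.png

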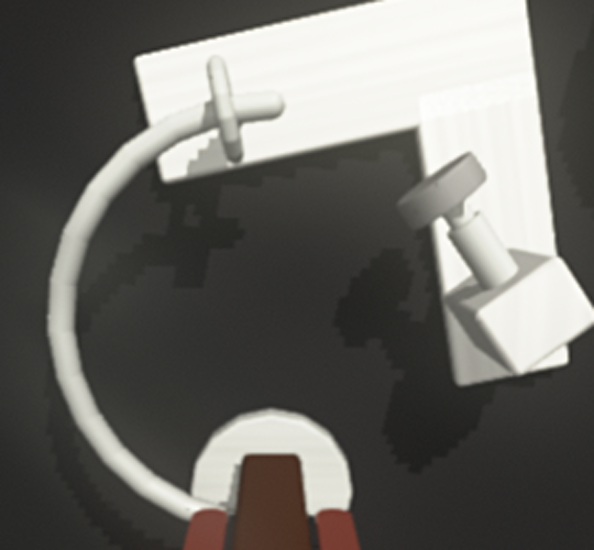

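The hook is through the eye with no contact force. I'll go on to θ≈42°, short of the pad.

>>> {"op": "drive_tool", "data": {"rows": [[-0.21,-0.01,0,0,0,-0.044,255],[-0.63,0,0,0,0,-0.131,255],[-1.05,0.05,0,0,0,-0.218,255],[-1.45,0.14,0,0,0,-0.305,255],[-1.86,0.26,0,0,0,-0.393,255],[-2.24,0.41,0,0,0,-0.48,255],[-2.43,0.5,0,0,0,-0.5236,255],[-2.43,0.5,0,0,0,-0.5236,255]]}}

```text
t: 9.33
tcp_pos: [0.5977, 0.0602, 0.0517]
tool_rot: [0.163, 0.688, -0.163, 0.688]
ft_force: [-0.0, 0.2, -3.1]
gripper_width: 0.016
```

```bash
python3 -c "
from st import *
st('w8')"; python3 arc.py 63.2 1 0 0 | sed 's/np.float64//g'; python3 arc.py 63.2 9 0 0 | sed 's/np.float64//g' | head -2
```

```text
t 9.3333 z 0.0517 yaw 63.27 theta 42.33 bow [ -0.29 -47.62] fdock [0.05 0.24] fz -3.14 torque [-0.065 -0.005  0.027]
[(-0.07), (0.04)] -0.0175
[(-0.15), (0.08)] -0.0349
[(-0.22), (0.12)] -0.0524
[(-0.29), (0.16)] -0.0698
[(-0.37), (0.2)] -0.0873
[(-0.44), (0.25)] -0.1047
[(-0.51), (0.3)] -0.1222
[(-0.58), (0.34)] -0.1396
[(-0.64), (0.39)] -0.1571
[(-1.22), (0.88)] -0.3142
```

View pics/w8c.png

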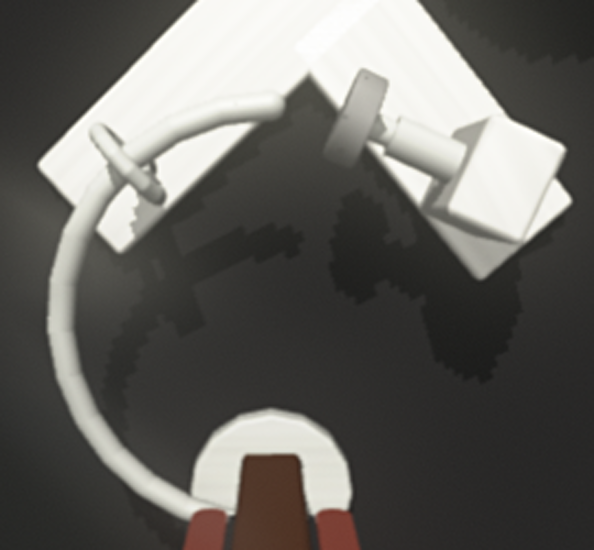

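>>> {"op": "drive_tool", "data": {"rows": [[-0.07,0.04,0,0,0,-0.0175,255],[-0.15,0.08,0,0,0,-0.035,255],[-0.22,0.12,0,0,0,-0.052,255],[-0.29,0.16,0,0,0,-0.07,255],[-0.37,0.2,0,0,0,-0.087,255],[-0.44,0.25,0,0,0,-0.105,255],[-0.51,0.3,0,0,0,-0.122,255],[-0.58,0.34,0,0,0,-0.14,255]], "squeeze": 60}}

```text
t: 10.05
tcp_pos: [0.5921, 0.0634, 0.0517]
tool_rot: [0.212, 0.675, -0.212, 0.675]
ft_force: [-0.7, 0.8, -2.8]
gripper_width: 0.0159
```

```bash
python3 -c "
from st import *
st('w9')"; python3 arc.py 55.3 1 0 0 | sed 's/np.float64//g'
```

```text
t 10.05 z 0.0517 yaw 55.14 theta 50.46 bow [ -0.17 -47.92] fdock [-0.48  0.94] fz -2.8 torque [-0.059 -0.033  0.001]
[(-0.07), (0.05)] -0.0175
[(-0.14), (0.1)] -0.0349
[(-0.2), (0.15)] -0.0524
[(-0.27), (0.2)] -0.0698
[(-0.33), (0.25)] -0.0873
[(-0.4), (0.31)] -0.1047
[(-0.46), (0.36)] -0.1222
[(-0.52), (0.42)] -0.1396
```

View pics/w9c.png

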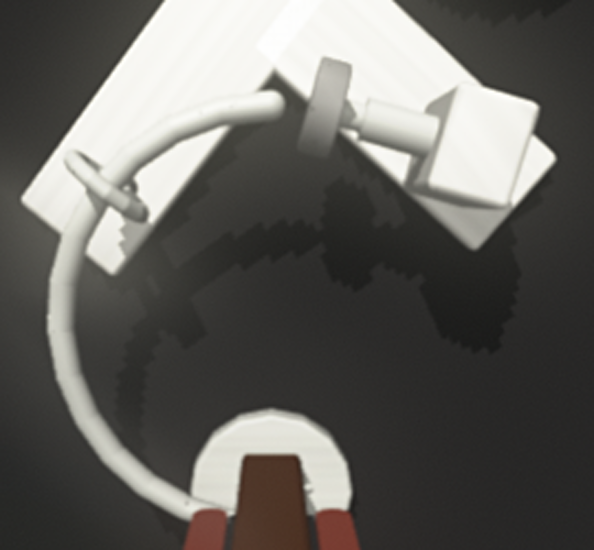

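>>> {"op": "drive_tool", "data": {"rows": [[-0.04,0.025,0,0,0,-0.009,255],[-0.07,0.05,0,0,0,-0.0175,255],[-0.105,0.075,0,0,0,-0.026,255],[-0.14,0.1,0,0,0,-0.035,255],[-0.17,0.125,0,0,0,-0.0435,255],[-0.2,0.15,0,0,0,-0.0525,255],[-0.235,0.175,0,0,0,-0.061,255],[-0.27,0.2,0,0,0,-0.07,255]]}}

```text
t: 10.77
tcp_pos: [0.5894, 0.0654, 0.0517]
tool_rot: [0.235, 0.667, -0.235, 0.667]
ft_force: [0.2, 0.4, -3.0]
gripper_width: 0.0157
```

```bash
cat >> st.py <<'E'
def push():
    F=[];T=[]
    for i in range(3):
        s=sense(); Rt=R.from_quat(s['tool_rot']).as_matrix(); ky=np.array([-Rt[1,1],Rt[0,1]]); kx=Rt[:2,1]
        F.append([s['ft_force'][:2]@ky,s['ft_force'][:2]@kx,s['ft_force'][2]]);T.append(s['ft_torque'][2]); 
        if i<2: camera('wrist')
    print('push along +ky,kx,z',np.mean(F,0).round(2),'std',np.std(F,0).round(2),'tz',np.round(T,3))
E
python3 -c "
from st import *
st(); push()"; python3 arc.py 51.3 1 0 0 | sed 's/np.float64//g'
```

```text
t 10.7667 z 0.0517 yaw 51.18 theta 54.42 bow [ -0.18 -47.94] fdock [0.33 0.32] fz -3.03 torque [-0.084 -0.057  0.02 ]
push along +ky,kx,z [ 0.13  0.22 -2.66] std [0.12 0.26 0.29] tz [ 0.02  -0.017 -0.022]
[(-0.06), (0.05)] -0.0175
[(-0.13), (0.11)] -0.0349
[(-0.19), (0.16)] -0.0524
[(-0.25), (0.22)] -0.0698
[(-0.32), (0.28)] -0.0873
[(-0.38), (0.33)] -0.1047
[(-0.43), (0.39)] -0.1222
[(-0.49), (0.45)] -0.1396
```

>>> {"op": "drive_tool", "data": {"rows": [[-0.02,0.015,0,0,0,-0.005,255],[-0.04,0.03,0,0,0,-0.01,255],[-0.06,0.05,0,0,0,-0.0175,255],[-0.08,0.065,0,0,0,-0.022,255],[-0.1,0.08,0,0,0,-0.026,255],[-0.12,0.1,0,0,0,-0.032,255],[-0.13,0.11,0,0,0,-0.035,255],[-0.13,0.11,0,0,0,-0.035,255]]}}

```text
t: 11.53
tcp_pos: [0.5881, 0.0665, 0.0517]
tool_rot: [0.246, 0.663, -0.246, 0.663]
ft_force: [-0.3, -0.6, -2.1]
gripper_width: 0.0158
```

```bash
python3 -c "
from st import *
st('w10'); push()"
```

```text
t 11.5333 z 0.0517 yaw 49.21 theta 56.39 bow [ -0.2  -47.91] fdock [-0.48 -0.51] fz -2.1 torque [-0.055 -0.052  0.038]
push along +ky,kx,z [-0.12 -0.08 -2.75] std [0.31 0.61 0.49] tz [ 0.003 -0.047 -0.018]
```

View pics/w10c.png

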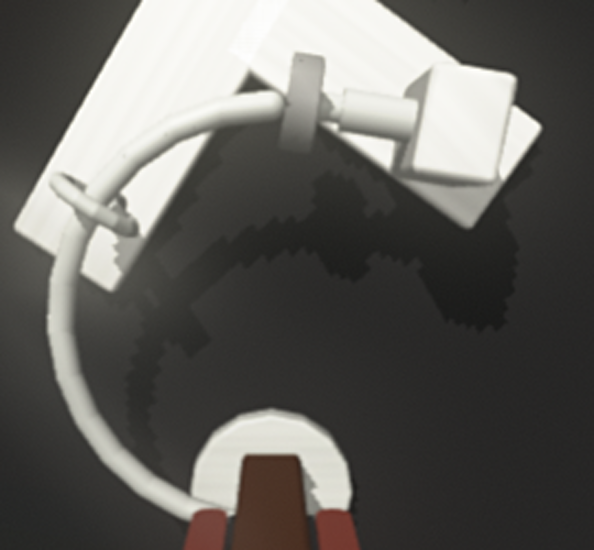

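The tip at about (284,105) is almost on the pad face, with no force yet. I'll step in slowly.

>>> {"op": "drive_tool", "data": {"rows": [[-0.02,0.015,0,0,0,-0.005,255],[-0.04,0.03,0,0,0,-0.01,255],[-0.06,0.055,0,0,0,-0.0175,255],[-0.075,0.065,0,0,0,-0.021,255],[-0.09,0.08,0,0,0,-0.026,255],[-0.09,0.08,0,0,0,-0.026,255],[-0.09,0.08,0,0,0,-0.026,255],[-0.09,0.08,0,0,0,-0.026,255]]}}

```text
t: 12.35
tcp_pos: [0.5871, 0.0673, 0.0516]
tool_rot: [0.255, 0.66, -0.255, 0.659]
ft_force: [-1.5, 1.4, -1.6]
gripper_width: 0.0159
```

```bash
python3 -c "
from st import *
st(); push()"
```

```text
t 12.35 z 0.0516 yaw 47.74 theta 57.86 bow [ -0.33 -47.86] fdock [-1.05  1.72] fz -1.61 torque [0.269 0.224 0.224]
push along +ky,kx,z [ 2.21  0.28 -2.23] std [0.29 0.37 0.5 ] tz [0.224 0.213 0.152]
```

Contact at about 2.2 N, and the torque agrees. One more degree.

>>> {"op": "drive_tool", "data": {"rows": [[-0.015,0.01,0,0,0,-0.004,255],[-0.03,0.025,0,0,0,-0.009,255],[-0.045,0.04,0,0,0,-0.013,255],[-0.06,0.055,0,0,0,-0.0175,255],[-0.06,0.055,0,0,0,-0.0175,255],[-0.06,0.055,0,0,0,-0.0175,255],[-0.06,0.055,0,0,0,-0.0175,255],[-0.06,0.055,0,0,0,-0.0175,255]]}}

```text
t: 13.12
tcp_pos: [0.5865, 0.0678, 0.0516]
tool_rot: [0.261, 0.657, -0.261, 0.657]
ft_force: [-3.3, 2.6, -2.5]
gripper_width: 0.0156
```

```bash
python3 -c "
from st import *
st('w11'); push()"
```

```text
t 13.1167 z 0.0516 yaw 46.73 theta 58.87 bow [ -0.34 -47.92] fdock [-2.53  3.38] fz -2.47 torque [0.577 0.523 0.364]
push along +ky,kx,z [ 4.57  0.33 -2.39] std [0.43 0.4  0.17] tz [0.335 0.379 0.38 ]
```

View pics/w11c.png

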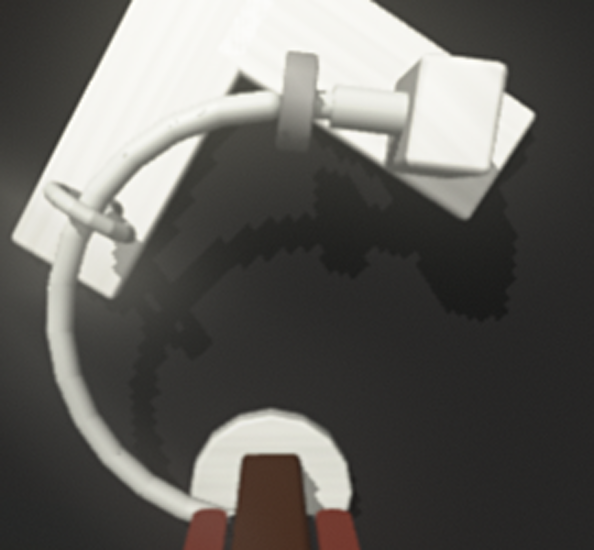

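>>> {"op": "drive_tool", "data": {"rows": [[-0.008,0.007,0,0,0,-0.0025,255],[-0.015,0.014,0,0,0,-0.005,255],[-0.015,0.014,0,0,0,-0.005,255],[-0.015,0.014,0,0,0,-0.005,255],[-0.015,0.014,0,0,0,-0.005,255],[-0.015,0.014,0,0,0,-0.005,255],[-0.015,0.014,0,0,0,-0.005,255],[-0.015,0.014,0,0,0,-0.005,255]]}}

```text
t: 13.93
tcp_pos: [0.5864, 0.0679, 0.0516]
tool_rot: [0.262, 0.657, -0.262, 0.657]
ft_force: [-3.9, 2.8, -1.6]
gripper_width: 0.016
```

```bash
python3 -c "
from st import *
st(); push()"
```

```text
t 13.9333 z 0.0516 yaw 46.45 theta 59.15 bow [ -0.23 -47.98] fdock [-3.    3.78] fz -1.6 torque [0.534 0.667 0.452]
push along +ky,kx,z [ 4.76 -0.35 -1.93] std [0.33 0.23 0.34] tz [0.452 0.473 0.447]
```

>>> {"op": "drive_tool", "data": {"rows": [[0,0,0,0,0,0,255],[0,0,0,0,0,0,255],[0,0,0,0,0,0,255],[0,0,0,0,0,0,255],[0,0,0,0,0,0,255],[0,0,0,0,0,0,255],[0,0,0,0,0,0,255],[0,0,0,0,0,0,255]]}}

```text
t: 14.7
tcp_pos: [0.5865, 0.0679, 0.0516]
tool_rot: [0.262, 0.657, -0.262, 0.657]
ft_force: [-3.8, 3.7, -2.1]
gripper_width: 0.0159
```

```bash
python3 -c "
from st import *
st(); push()"
```

```text
t 14.7 z 0.0516 yaw 46.44 theta 59.16 bow [ -0.17 -48.  ] fdock [-2.72  4.57] fz -2.12 torque [0.562 0.752 0.461]
push along +ky,kx,z [ 5.07 -0.1  -2.62] std [0.26 0.19 0.47] tz [0.461 0.464 0.452]
```

A steady push of about 5 N was held for over a second. I'll back off about 2.5° to unload the spring, then lower to the shelf.

>>> {"op": "drive_tool", "data": {"rows": [[0.03,-0.025,0,0,0,0.009,255],[0.06,-0.055,0,0,0,0.0175,255],[0.09,-0.08,0,0,0,0.026,255],[0.125,-0.11,0,0,0,0.035,255],[0.155,-0.135,0,0,0,0.0435,255],[0.155,-0.135,-0.02,0,0,0.0435,255],[0.155,-0.135,-0.04,0,0,0.0435,255],[0.155,-0.135,-0.05,0,0,0.0435,255]]}}

```text
t: 15.47
tcp_pos: [0.5887, 0.0666, 0.0514]
tool_rot: [0.248, 0.662, -0.248, 0.663]
ft_force: [-1.1, 0.7, -1.4]
gripper_width: 0.0158
```

```bash
python3 -c "
from st import *
st(); push()"
```

```text
t 15.4667 z 0.0514 yaw 48.92 theta 56.68 bow [  0.52 -48.14] fdock [-0.81  0.99] fz -1.38 torque [0.111 0.114 0.148]
push along +ky,kx,z [ 1.5   0.12 -1.91] std [0.75 0.23 0.38] tz [0.148 0.157 0.093]
```

>>> {"op": "drive_tool", "data": {"rows": [[0,0,-0.01,0,0,0,255],[0,0,-0.02,0,0,0,255],[0,0,-0.03,0,0,0,255],[0,0,-0.04,0,0,0,255],[0,0,-0.04,0,0,0,255],[0,0,-0.04,0,0,0,255],[0,0,-0.04,0,0,0,255],[0,0,-0.04,0,0,0,255]]}}

```text
t: 16.23
tcp_pos: [0.5881, 0.0665, 0.0508]
tool_rot: [0.248, 0.662, -0.248, 0.662]
ft_force: [-0.8, 0.5, -3.3]
gripper_width: 0.0155
```

```bash
python3 -c "
from st import *
st(); push()"
```

```text
t 16.2333 z 0.0508 yaw 48.93 theta 56.67 bow [ -0.07 -48.02] fdock [-0.65  0.71] fz -3.27 torque [0.073 0.039 0.072]
push along +ky,kx,z [ 0.92 -0.08 -3.37] std [0.42 0.09 0.31] tz [0.072 0.047 0.121]
```

>>> {"op": "drive_tool", "data": {"rows": [[0.03,-0.025,0,0,0,0.009,255],[0.06,-0.055,0,0,0,0.0175,255],[0.06,-0.055,-0.01,0,0,0.0175,255],[0.06,-0.055,-0.02,0,0,0.0175,255],[0.06,-0.055,-0.03,0,0,0.0175,255],[0.06,-0.055,-0.04,0,0,0.0175,255],[0.06,-0.055,-0.04,0,0,0.0175,255],[0.06,-0.055,-0.04,0,0,0.0175,255]]}}

```text
t: 17.0
tcp_pos: [0.5888, 0.0659, 0.0507]
tool_rot: [0.242, 0.664, -0.242, 0.664]
ft_force: [-1.9, -1.4, 3.6]
gripper_width: 0.0155
```

```bash
python3 -c "
from st import *
st('w12'); push()"
```

```text
t 17.0 z 0.0507 yaw 49.94 theta 55.66 bow [-4.00e-02 -4.81e+01] fdock [-2.15 -0.82] fz 3.63 torque [-0.349  0.243  0.019]
push along +ky,kx,z [ 0.66 -2.31  4.54] std [0.64 0.06 0.16] tz [-0.     0.     0.019]
```

View pics/w12c.png

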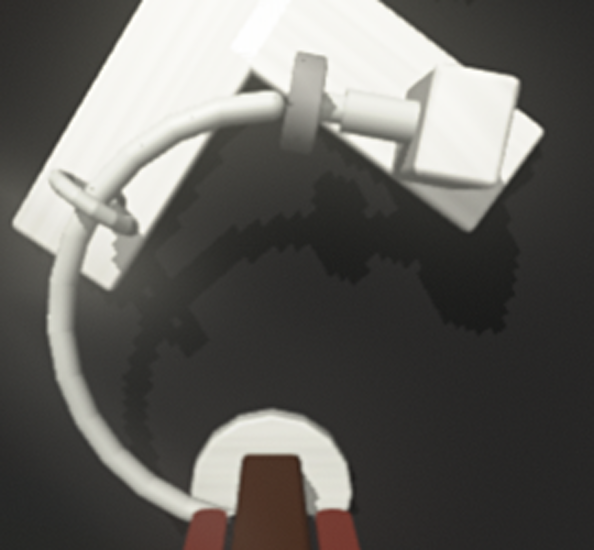

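>>> {"op": "drive_tool", "data": {"rows": [[0,0,0.01,0,0,0,255],[0,0,0.02,0,0,0,255],[0,0,0.02,0,0,0,245],[0,0,0.02,0,0,0,205],[0,0,0.02,0,0,0,190],[0,0,0.02,0,0,0,170],[0,0,0.02,0,0,0,140],[0,0,0.02,0,0,0,110]], "squeeze": 10}}

```text
t: 17.82
tcp_pos: [0.5886, 0.0661, 0.0504]
tool_rot: [0.242, 0.664, -0.242, 0.664]
ft_force: [-0.3, 0.3, 0.2]
gripper_width: 0.0392
```

```bash
python3 -c "
from st import *
st('w13'); push(); print(sense()['gripper_width'])"
```

```text
t 17.8167 z 0.0504 yaw 49.94 theta 55.66 bow [ -0.16 -47.84] fdock [-0.21  0.34] fz 0.16 torque [-0.022  0.014 -0.04 ]
push along +ky,kx,z [-0.17  0.21  0.21] std [0.63 0.38 0.41] tz [-0.007 -0.054 -0.005]
0.04906703901049112
```

View pics/w13c.png

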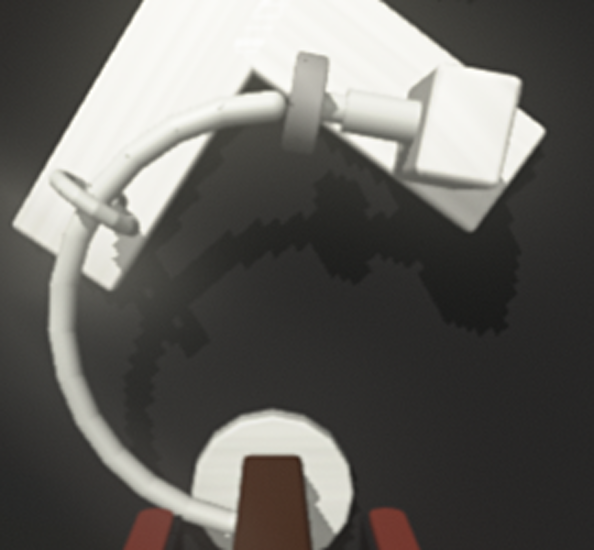

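The fingers are open and the keeper stayed put: the foot is flat and the hook still passes through the eye at (95,205). I'll retreat straight up.

>>> {"op": "drive_tool", "data": {"rows": [[0,0,0.5,0,0,0,110],[0,0,1.5,0,0,0,110],[0,0,3,0,0,0,110],[0,0,5,0,0,0,110],[0,0,8,0,0,0,110],[0,0,11,0,0,0,110],[0,0,13,0,0,0,110],[0,0,13,0,0,0,110]]}}

```text
t: 18.63
tcp_pos: [0.5917, 0.0664, 0.1864]
tool_rot: [0.244, 0.661, -0.241, 0.667]
ft_force: [1.1, 0.7, 0.7]
gripper_width: 0.0499
```

```bash
python3 -c "
from st import *
st('w14',box=(0,480,0,640),sc=1); snap('side','s14'); snap('scene','sc14')
import cv2
a=cv2.imread('pics/s14.png'); cv2.imwrite('pics/s14c.png',cv2.resize(a[230:390,170:360],None,fx=4,fy=3.7,interpolation=2))"
```

```text
t 18.6333 z 0.1864 yaw 49.94 theta 55.66 bow [  2.84 -48.46] fdock [1.26 0.39] fz 0.68 torque [ 0.021 -0.034 -0.006]
```

View pics/w14.png

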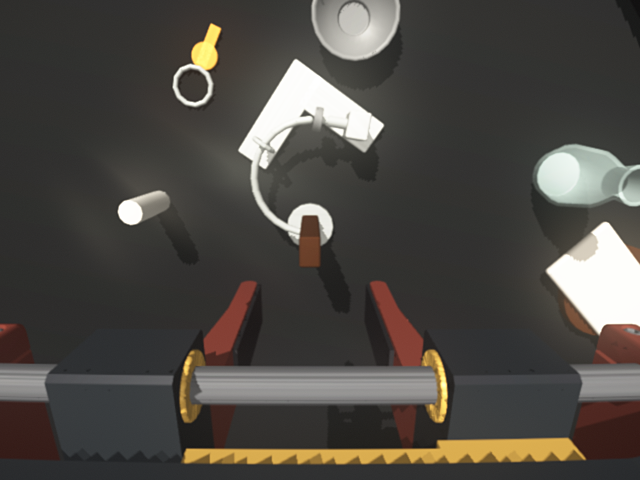

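View pics/s14c.png

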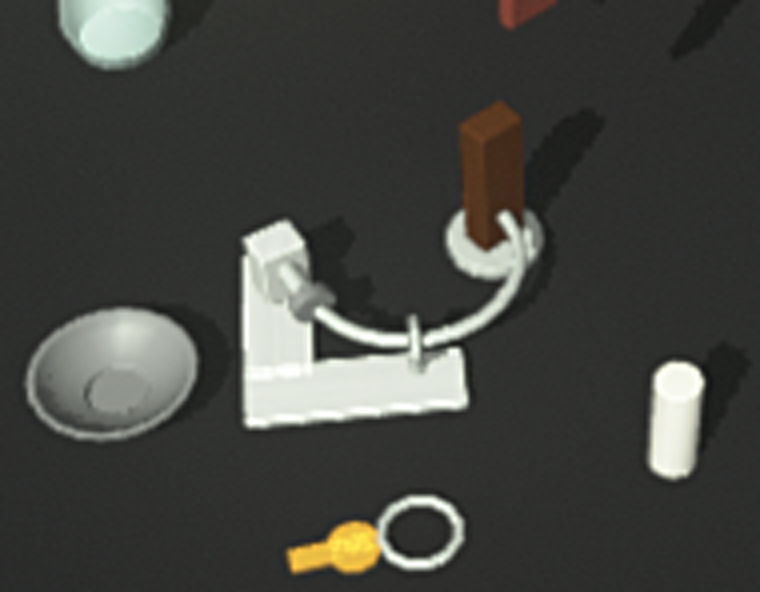

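View pics/sc14.png

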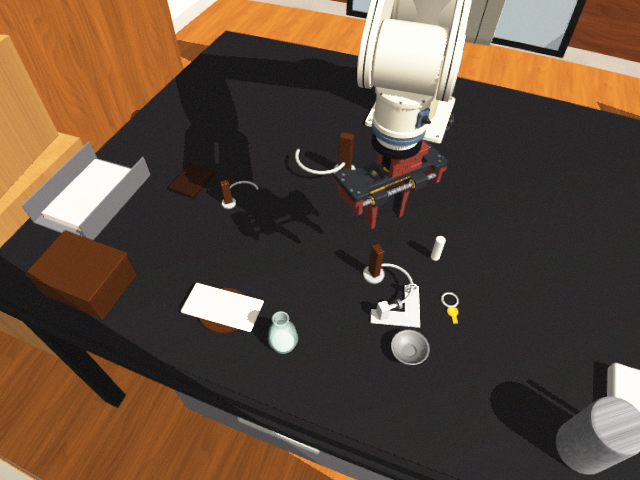

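The keeper is upright on its foot (scene (375,275)), the hook is through the eye, the gripper is clear, and the other objects are at their original pixels.

```bash
python3 -c "
from h import *
print(sense()['t'],sense()['qvel'].round(3)); print(job_done())"
```

```text
18.7833 [-0.     0.028  0.014 -0.001 -0.002 -0.002]
the job is handed in; nothing more can be done
None
```

I picked up the middle-sized walnut keeper and swung its hook through the dock's eye along its own arc. The nose touched the pad at about 57–58° past the eye. I held a steady push of about 5 N (readings 4.6–5.1 N) for more than a second. I then backed off about 3.5° to take the load off the spring, set the foot on the shelf, opened the gripper and lifted clear. The job was handed in at about 18.8 s.

**Last checks:**
- **Pictures:** The keeper stands upright on its foot with the hook about 55° through the eye. The other things are where they were in the first pictures.
- **Forces on the dock:** I saw no more than about 5.3 N sideways at any reading. Forces were only read between moves, so a short peak in between would not have shown.
- **Setting down:** The foot was pressed on the shelf with about 7 N for a moment. I eased this slightly and let go.
- **Force reading:** After the first 2.5° of backing off there was still 1–1.5 N of push, more than I expected, so I backed off one more degree. That left 0.7 ± 0.6 N, within sensor noise, and the torque about the vertical read zero.

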